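# Carry the washed injectors over to the test rack in cylinder order

### The job

Move the four diesel injectors from the black wash rack to the aluminium test rack, keeping their order as counted from the lime-green ends: the injector next to the lime-green end of the wash rack goes into the hole next to the lime-green end of the test rack, the second into the second hole, and so on. Each one must end up upright in its own hole, tip down, with its shoulder resting on the plate.

Things in the scene. Friction and masses are not known exactly. Their poses are not given: they have to be found in the camera images.
- injector_red: Loose round steel injector, red cap up, tip down, about 0.18 kg. Origin on its axis at the shoulder's underside; z up to the cap. Below: 14 mm diameter shank, narrowing over the last 10 mm to a 7 mm tip 38 mm down. Above: shoulder 40 mm diameter, 6 mm thick; steel body 26 mm diameter from 6 to 46 mm up (grip here); cap 24 mm diameter up to 62 mm. Hangs by its shoulder.
- injector_blue: Loose round steel injector, blue cap up, tip down, about 0.18 kg. Origin on its axis at the shoulder's underside; z up to the cap. Below: 14 mm diameter shank, narrowing over the last 10 mm to a 7 mm tip 38 mm down. Above: shoulder 40 mm diameter, 6 mm thick; steel body 26 mm diameter from 6 to 46 mm up (grip here); cap 24 mm diameter up to 62 mm. Hangs by its shoulder.
- injector_yellow: Loose round steel injector, yellow cap up, tip down, about 0.18 kg. Origin on its axis at the shoulder's underside; z up to the cap. Below: 14 mm diameter shank, narrowing over the last 10 mm to a 7 mm tip 38 mm down. Above: shoulder 40 mm diameter, 6 mm thick; steel body 26 mm diameter from 6 to 46 mm up (grip here); cap 24 mm diameter up to 62 mm. Hangs by its shoulder.
- injector_white: Loose round steel injector, white cap up, tip down, about 0.18 kg. Origin on its axis at the shoulder's underside; z up to the cap. Below: 14 mm diameter shank, narrowing over the last 10 mm to a 7 mm tip 38 mm down. Above: shoulder 40 mm diameter, 6 mm thick; steel body 26 mm diameter from 6 to 46 mm up (grip here); cap 24 mm diameter up to 62 mm. Hangs by its shoulder.
- seat_red: Fixed red ring on the wash rack, in which the red-capped injector stands at the start: 52 mm outer diameter, 26 mm hole, 8 mm thick. Origin at the centre of its underside, 42 mm above the bench; the injector's shoulder rests on its top, 50 mm above the bench. It stays there and shows where that injector came from.
- seat_blue: Fixed blue ring on the wash rack, in which the blue-capped injector stands at the start: 52 mm outer diameter, 26 mm hole, 8 mm thick. Origin at the centre of its underside, 42 mm above the bench; the injector's shoulder rests on its top, 50 mm above the bench. It stays there and shows where that injector came from.
- seat_yellow: Fixed yellow ring on the wash rack, in which the yellow-capped injector stands at the start: 52 mm outer diameter, 26 mm hole, 8 mm thick. Origin at the centre of its underside, 42 mm above the bench; the injector's shoulder rests on its top, 50 mm above the bench. It stays there and shows where that injector came from.
- seat_white: Fixed white ring on the wash rack, in which the white-capped injector stands at the start: 52 mm outer diameter, 26 mm hole, 8 mm thick. Origin at the centre of its underside, 42 mm above the bench; the injector's shoulder rests on its top, 50 mm above the bench. It stays there and shows where that injector came from.
- wash_rack: Fixed black rack: two rails 224 mm long carrying the four seat rings in a row, at y = +84, +28, -28, -84 mm, colours in any order; a lime-green block (24 mm long, 64 wide, 50 tall) at its +y end. Origin on the bench under the row's middle; y along the row to the lime-green end, z up. Lies at any angle, on either side of the bench; loose parts around it are under 45 mm tall.
- test_rack: Fixed, empty aluminium rack: plate 224 x 64 mm, 10 thick, top 50 mm above the bench, four through holes 26 mm in diameter at y = +84, +28, -28, -84 mm, x = 0, free down to the bench; a lime-green block (24 mm long, 64 wide, 50 tall) at its +y end. Origin on the bench under the row's middle; y along the row to the lime-green end, z up. Lies at any angle, on the other side.
Mind the look-alikes: they are no part of the job. What is shaped like the injector_yellow but brown is not meant.

How it is judged:
By the outcome, as a careful person would: the job done as asked, in the order asked, and still so for the second after the job is handed in, with the robot touching nothing.
It also fails if it takes over 109 s, if anything falls off the work surface, if the arm or the gripper's body presses on something with over 40 N, if the wrist force passes 120 N, or if a joint passes its speed limit or range.

### The arm

A 6-joint arm with a two-finger parallel gripper is mounted at the origin on the work surface. World frame = base frame: x ahead of the robot, y to its left, z up, the work surface at z = 0. Lengths are in m, angles in degrees, forces in N, time in s.
With the tool pointing down it reaches from about 0.375 to 0.925 m from the base axis. Payload 5.7 kg.
Tool frame: the origin (TCP) lies midway between the tips of the shut fingers; the grasp point (between the pads) lies 19 mm behind it; z points along the fingers, y is the direction in which the jaws open and shut (so a half turn about z gives the same grasp; the last joint's range is limited). The gripper opens to 88 mm and grips with 3 to 60 N. Pads are 20 mm wide; open, the fingers measure 115 mm over their backs; the gripper's body (75 mm by 178 mm) begins 61 mm behind the grasp point.
Start: joints at [59.181, 20.558, 86.54, -0, 72.909, -6.595], TCP at [0.246, 0.547, 0.223] pointing down, gripper open.
Joint ranges: [-170.27, 170.27], [-57.76, 135], [12.27, 136.19], [-55.21, 235.2], [11.17, 155.16], [-170.74, 170.74]. Speed limits (degrees/s): [136.94, 136.94, 180, 180, 180, 180].

### API

Orientations are given as [roll, pitch, yaw] about the fixed x, y, z axes, in that order (R = Rz(yaw) Ry(pitch) Rx(roll)).
In Python, from station import r gives the robot as it stands. The module is installed in compiled form; this text tells all that it offers.
- The arm moves only by the tool step_arm, never from a script. Its argument "rows" is a list of rows, each an object with "slide": the shift along the tool's x, y, z in m, a list of three; "twist": the turn about the tool's z in rad; "claw": the finger opening in m, from 0 to 0.0878. A call has 1 to 12 rows; each row is the pose to reach, as a shift and turn from the pose commanded when the call began, along the tool's axes at that moment; what a row does not reach only later rows make up. A row lasts 1/12 s, in which the tool goes at most 41.7 mm and 7.16 degrees, less where a joint would pass 70% of its speed; a pose out of reach is approached as far as the arm can. A call with a gripper value outside its range is refused whole. The fingers move at their own pace and stop on an object; "force" is the grip in N (left out, the last holds). Time passes only in rows, so rows that repeat a pose let the fingers close. It gives the time, the measured TCP pose, the force and the opening at its end, in the units of the state.
- r.state(): the state, without advancing time (a new reading comes with each control period).
- r.grab_frame(name): name is "scene" or "side" or "wrist"; returns (picture, depth): 384x512x3 uint8, red, green, blue; 384x512 float32, m along the optical axis (not along the pixel's ray), 0 where there is no reading.
- r.calibration(name): a dict with "camera_matrix" (3x3 intrinsics, pixels), "k1" (the pictures are not rectified: a ray, as slopes to the right and down, at radius r is drawn at 1 + k1 r^2 times it, then the intrinsics apply), "pose" (4x4, takes a point from camera to world coordinates). Camera axes: x right, y up, looking along -z (the intrinsics and any distortion apply to the point x, -y, -z); pixel columns grow to the right and rows downward; lengths in m; the calibration is good to about 2 mm. A picture is of the moment at which its call begins: read the wrist's pose just before it. calibration takes no time and is no camera call; for the wrist camera it gives the pose at the moment of the call.
- r.finish_job(): hands the job in, once; it reports no verdict.
The state is a dict: "t": time; "qpos": joint angles; "joint_velocities": joint speeds; "joint_efforts": joint torques, N m; "ee_pos": TCP position; "tcp_rot": TCP orientation; "contact_force": force on the tool from outside, world axes, zero at the start; "ft_torque": the same for the moment, N m; "grip_width": finger opening in m.
Only numpy, scipy, OpenCV 4.12 (cv2) and the standard library are available. Lean on these libraries where they do the work, as an engineer would, in place of code of your own. Each camera call takes 0.05 s, during which the arm holds its last target.

## Working session

There is one attempt and no reset: what is moved stays moved. The work goes in short steps, Python scripts to look and compute and a tool call to move; the robot and the scene stay as the last step left them, time stands still between calls to the robot, and variables do not carry over. Pictures are saved under pics/ and viewed, and the job is handed in when it is done.

Besides the shell and the picture viewer there is one more tool, called after "Emit:" as name(argument=value, ...), one argument or row to a line, values as JSON. step_arm: Moves the arm, as the interface text tells. Its arguments: {"type":"object","properties":{"rows":{"type":"array"},"force":{"type":"number"}},"required":["rows"]}

```bash
mkdir -p pics
python3 - <<'E'
from station import r
import cv2,numpy as np
print(r.state())
for n in ["scene","side","wrist"]:
    c=r.calibration(n)
    p,d=r.grab_frame(n)
    np.savez(f"pics/{n}0.npz",p=p,d=d,K=c["camera_matrix"],k1=c["k1"],T=c["pose"])
    cv2.imwrite(f"pics/{n}0.png",cv2.resize(p[:,:,::-1],(768,576)))
    print(n,c)
E
```

```text
{'t': 0.0, 'qpos': array([ 5.91790018e+01,  2.05968806e+01,  8.65966348e+01, -1.00766008e-03,
        7.29081423e+01, -6.59352140e+00]), 'joint_velocities': array([ 0.05603847, -0.00201307, -0.03733194,  0.02950499, -0.05367376,
       -0.07233063]), 'joint_efforts': array([-8.86924972e-04, -5.15369833e+01, -2.70731449e+01,  6.71695964e-02,
        3.51293979e-02, -1.92540651e-04]), 'ee_pos': array([0.24587312, 0.5465764 , 0.22183617]), 'tcp_rot': array([-1.79898904e+02, -1.07165598e-02,  1.55772811e+02]), 'contact_force': array([0.24036317, 0.12324009, 0.60218556]), 'ft_torque': array([ 0.01381344, -0.03259004, -0.00962003]), 'grip_width': 0.08776913752678084}
scene {'camera_matrix': array([[352.22682676,   0.        , 253.32078425],
       [  0.        , 352.22682676, 189.963532  ],
       [  0.        ,   0.        ,   1.        ]]), 'k1': -0.04083495122975901, 'pose': array([[ 0.72139088, -0.59205424,  0.35925891,  0.77994865],
       [ 0.69236063,  0.60517176, -0.39294261, -0.28054733],
       [ 0.01522999,  0.53220194,  0.84648044,  0.62207449],
       [ 0.        ,  0.        
[... 249 characters left out ...]
[-0.99830044,  0.03670515, -0.04526553,  0.49798106],
       [-0.05788938, -0.53511825,  0.84279136,  0.74060281],
       [ 0.00671238,  0.84397938,  0.53633362,  0.55146891],
       [ 0.        ,  0.        ,  0.        ,  1.        ]])}
wrist {'camera_matrix': array([[307.22269294,   0.        , 254.69591139],
       [  0.        , 307.22269294, 189.63182194],
       [  0.        ,   0.        ,   1.        ]]), 'k1': -0.007948726115996589, 'pose': array([[ 0.41095035, -0.87806895, -0.24518303,  0.1796335 ],
       [ 0.91165678,  0.39542178,  0.11190856,  0.57609232],
       [-0.00131272, -0.26951164,  0.96299624,  0.3848421 ],
       [ 0.        ,  0.        ,  0.        ,  1.        ]])}
```

View pics/scene0.png

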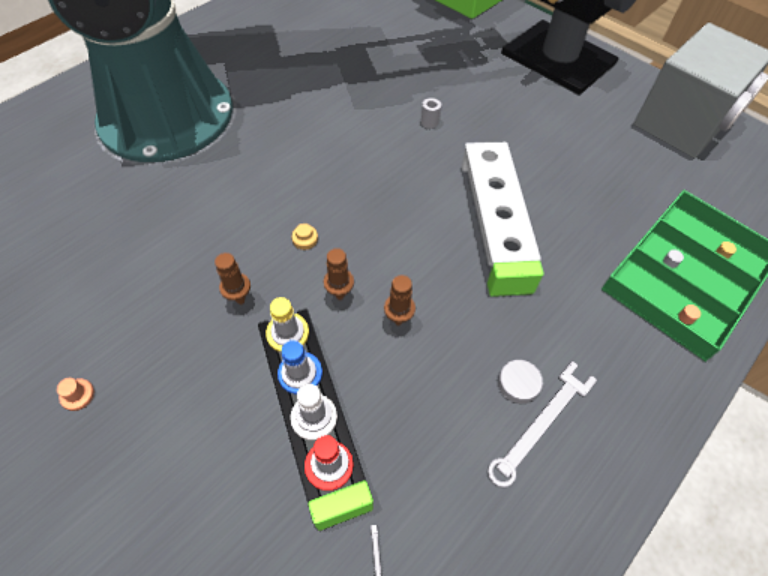

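View pics/side0.png

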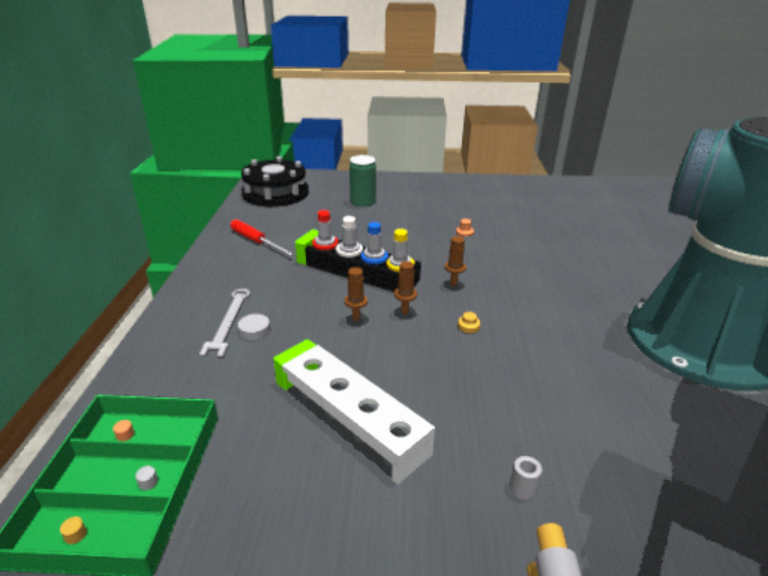

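View pics/wrist0.png

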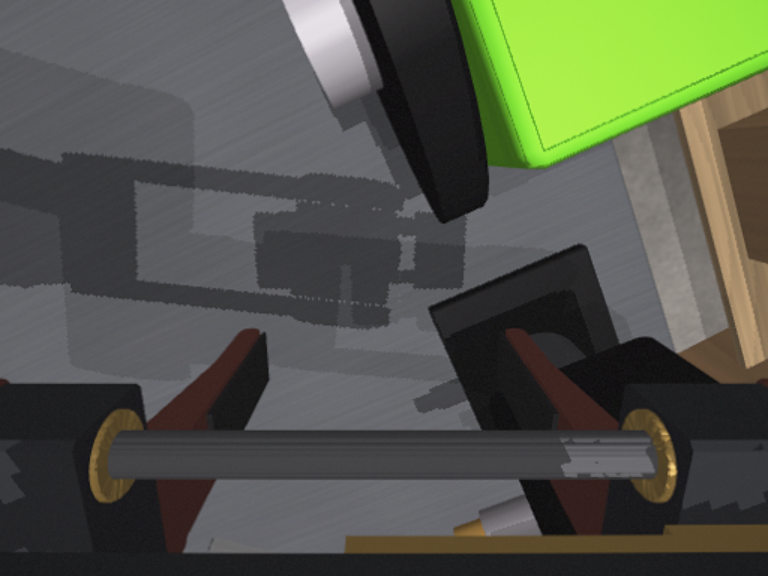

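Scene view: the wash rack's lime end is at (340,505), with red, white, blue and yellow in order from it. The test rack's lime end is at (515,278), with holes at (512,244), (504,212), (496,183) and (489,155). Three brown look-alikes, at (232,280), (337,275) and (400,300), are not part of the job and act as obstacles.

```bash
cat > h.py <<'E'
import numpy as np,cv2
def load(n):
    z=np.load(f"pics/{n}.npz"); return z["p"],z["d"],z["K"],float(z["k1"]),z["T"]
def slopes(uv,K,k1):
    uv=np.atleast_2d(np.asarray(uv,float))
    return cv2.undistortPoints(uv.reshape(-1,1,2),K,np.array([k1,0,0,0,0.])).reshape(-1,2)
def plane(uv,K,k1,T,z):
    s=slopes(uv,K,k1); d=np.c_[s[:,0],-s[:,1],-np.ones(len(s))]@T[:3,:3].T
    o=T[:3,3]; t=(z-o[2])/d[:,2]; return o+d*t[:,None]
def cloud(d,K,k1,T):
    v,u=np.mgrid[:d.shape[0],:d.shape[1]]
    s=slopes(np.c_[u.ravel(),v.ravel()],K,k1); D=d.ravel()[:,None]
    P=np.c_[s[:,0],-s[:,1],-np.ones(len(s))]*D
    return (P@T[:3,:3].T+T[:3,3]).reshape(*d.shape,3)
def project(P,K,k1,T):
    c=(np.atleast_2d(P)-T[:3,3])@T[:3,:3]; x=c[:,0]/-c[:,2]; y=-c[:,1]/-c[:,2]
    f=1+k1*(x*x+y*y); return np.c_[x*f*K[0,0]+K[0,2],y*f*K[1,1]+K[1,2]]
def cmask(p,lo,hi):
    return cv2.inRange(cv2.cvtColor(p,cv2.COLOR_RGB2HSV),lo,hi)
COL={"red":[((0,150,60),(6,255,255)),((174,150,60),(180,255,255))],"blue":[((100,150,60),(125,255,255))],
 "yellow":[((24,150,90),(32,255,255))],"lime":[((36,150,110),(50,255,255))],"brown":[((6,120,20),(14,230,150))]}
def col(p,n):
    m=0
    for lo,hi in COL[n]: m=m|cmask(p,lo,hi)
    return m
E
python3 - <<'E'
from h import *
for n in ["scene0","side0"]:
    p,d,K,k1,T=load(n)
    C=cloud(d,K,k1,T)
    for c in COL:
        m=col(p,c)
        N,L,S,ce=cv2.connectedComponentsWithStats(m)
        for i in range(1,N):
            if S[i,4]<25: continue
            q=C[(L==i)&(d>0)]
            if len(q)<5: continue
            print(n,c,S[i,4],(ce[i]*1.5).round(),"xyz med",np.median(q,0).round(3),"z",np.percentile(q[:,2],[2,98]).round(3))
    # test rack top via white and z
    m=((np.abs(C[...,2]-.05)<.006)&(d>0)&(C[...,1]>0.0)&(p.min(2)>120)).astype(np.uint8)
    N,L,S,ce=cv2.connectedComponentsWithStats(m)
    i=1+np.argmax(S[1:,4]); mm=(L==i).astype(np.uint8)
    cs,_=cv2.findContours(mm,cv2.RETR_CCOMP,cv2.CHAIN_APPROX_NONE)
    for c in cs:
        if len(c)<12: continue
        P=plane(c.reshape(-1,2),K,k1,T,.05)
        rc=cv2.minAreaRect((P[:,:2]*1000).astype(np.float32))
        print(n,"contour",len(c),(c.reshape(-1,2).mean(0)*1.5).round(),rc)
E
```

```text
scene0 red 517 [326. 461.] xyz med [ 0.656 -0.218  0.053] z [0.049 0.114]
scene0 blue 194 [292. 353.] xyz med [ 0.556 -0.169  0.113] z [0.1   0.115]
scene0 blue 89 [316. 369.] xyz med [ 0.566 -0.148  0.051] z [0.047 0.054]
scene0 blue 76 [284. 381.] xyz med [ 0.549 -0.187  0.051] z [0.042 0.053]
scene0 lime 276 [469.   5.] xyz med [0.193 0.611 0.016] z [0.004 0.039]
scene0 lime 425 [512. 283.] xyz med [0.653 0.118 0.028] z [0.005 0.049]
scene0 lime 194 [343. 516.] xyz med [ 0.699 -0.238  0.032] z [0.007 0.05 ]
scene0 brown 674 [29. 36.] xyz med [-1.746  0.192 -0.705] z [-0.749 -0.658]
scene0 brown 218 [337. 274.] xyz med [ 0.5   -0.053  0.074] z [0.044 0.099]
scene0 brown 226 [231. 278.] xyz med [ 0.41  -0.148  0.076] z [0.044 0.1  ]
scene0 brown 47 [240. 296.] xyz med [ 0.411 -0.146  0.041] z [0.003 0.045]
scene0 brown 222 [399. 301.] xyz med [ 0.581 -0.028  0.074] z [0.044 0.1  ]
scene0 brown 32 [340. 293.] xyz med [ 0.501 -0.051  0.041] z [0.002 0.045]
scene0 brown 44 [685. 318.] xyz med [0.849 0.25  0.014] z [0.006 0.021]
scene0 brown 73 [ 76. 393.] xyz med [ 0.371 -0.365  0.02 ]
[... 2016 characters left out ...]
.] xyz med [0.84  0.265 0.012] z [0.006 0.019]
side0 contour 222 [359. 401.] ((555.63427734375, 217.35733032226562), (68.88269805908203, 228.51463317871094), 48.121002197265625)
side0 contour 35 [400. 430.] ((492.14422607421875, 273.4681396484375), (23.75771713256836, 24.68976593017578), 39.99668884277344)
side0 contour 31 [368. 407.] ((533.3651123046875, 237.45401000976562), (23.909292221069336, 23.410972595214844), 58.67464065551758)
side0 contour 30 [339. 385.] ((574.501953125, 199.74867248535156), (24.253862380981445, 25.316186904907227), 40.787986755371094)
side0 contour 29 [312. 365.] ((616.0529174804688, 162.36752319335938), (27.494773864746094, 22.289108276367188), 3.710329055786133)
```

Run:
```python
from h import *
for n in ["scene0","side0","wrist0"]:
    p,d,K,k1,T=load(n); C=cloud(d,K,k1,T)
    m=(d>0)&(C[...,2]>.03)&(C[...,0]>.1)&(C[...,0]<1)&(abs(C[...,1])<.8)
    q=C[m]; k=np.round(q[:,:2]/.05).astype(int)
    out={}
    for a,z in zip(map(tuple,k),q[:,2]): out.setdefault(a,[]).append(z)
    print(n,[( round(a[0]*.05,2),round(a[1]*.05,2),round(max(z),2)) for a,z in sorted(out.items()) if len(z)>8 and a[1]>=3])
```

```text
scene0 [(np.float64(0.2), np.float64(0.6), np.float64(0.04)), (np.float64(0.35), np.float64(0.3), np.float64(0.04)), (np.float64(0.35), np.float64(0.6), np.float64(0.13)), (np.float64(0.4), np.float64(0.55), np.float64(0.16)), (np.float64(0.4), np.float64(0.6), np.float64(0.15)), (np.float64(0.45), np.float64(0.25), np.float64(0.05)), (np.float64(0.45), np.float64(0.3), np.float64(0.05)), (np.float64(0.45), np.float64(0.55), np.float64(0.16)), (np.float64(0.45), np.float64(0.6), np.float64(0.16)), (np.float64(0.45), np.float64(0.65), np.float64(0.13)), (np.float64(0.5), np.float64(0.2), np.float64(0.05)), (np.float64(0.5), np.float64(0.25), np.float64(0.05)), (np.float64(0.5), np.float64(0.3), np.float64(0.05)), (np.float64(0.5), np.float64(0.6), np.float64(0.17)), (np.float64(0.5), np.float64(0.65), np.float64(0.15)), (np.float64(0.55), np.float64(0.15), np.float64(0.05)), (np.float64(0.55), np.float64(0.2), np.float64(0.05)), (np.float64(0.55), np.float64(0.25), np.float64(0.05)), (np.float64(0.6), np.float64(0.15), np.float64(0.05)), (np.float64(0.6), np.float64(0.2), np.float64(0
[... 4495 characters left out ...]
), np.float64(0.6), np.float64(0.26)), (np.float64(0.2), np.float64(0.65), np.float64(0.26)), (np.float64(0.25), np.float64(0.5), np.float64(0.32)), (np.float64(0.25), np.float64(0.55), np.float64(0.34)), (np.float64(0.25), np.float64(0.6), np.float64(0.34)), (np.float64(0.25), np.float64(0.65), np.float64(0.31)), (np.float64(0.3), np.float64(0.6), np.float64(0.3)), (np.float64(0.35), np.float64(0.55), np.float64(0.23)), (np.float64(0.35), np.float64(0.6), np.float64(0.24)), (np.float64(0.35), np.float64(0.65), np.float64(0.19)), (np.float64(0.35), np.float64(0.7), np.float64(0.18)), (np.float64(0.4), np.float64(0.55), np.float64(0.17)), (np.float64(0.4), np.float64(0.65), np.float64(0.06))]
```

Emit:
step_arm(
  rows=[
    {"slide": [-0.02,-0.025,-0.02]},
    {"slide": [-0.04,-0.05,-0.04]},
    {"slide": [-0.06,-0.08,-0.06]},
    {"slide": [-0.085,-0.11,-0.06]},
    {"slide": [-0.105,-0.135,-0.06]},
    {"slide": [-0.13,-0.162,-0.06]},
    {"slide": [-0.17,-0.162,-0.06]},
    {"slide": [-0.21,-0.165,-0.06]},
    {"slide": [-0.25,-0.165,-0.06]},
    {"slide": [-0.29,-0.17,-0.05]},
    {"slide": [-0.33,-0.17,-0.05]},
    {"slide": [-0.37,-0.17,-0.05]},
  ],
)

```text
$.rows[0]: bad value
```

Emit:
step_arm(
  rows=[
    {"slide": [-0.04,0,0]},
    {"slide": [-0.08,0,0]},
    {"slide": [-0.12,0,0]},
    {"slide": [-0.15,0,0]},
    {"slide": [-0.15,0,0]},
    {"slide": [-0.15,0,0]},
  ],
)

```text
$.rows[0]: bad value
```

```bash
cat > snap.py <<'E'
import sys,cv2,numpy as np
from station import r
def snap(n,name):
    s=r.state(); c=r.calibration(n); p,d=r.grab_frame(n)
    np.savez(f"pics/{name}.npz",p=p,d=d,K=c["camera_matrix"],k1=c["k1"],T=c["pose"])
    cv2.imwrite(f"pics/{name}.png",cv2.resize(p[:,:,::-1],(768,576)))
    print(round(s["t"],2),s["ee_pos"].round(4),s["tcp_rot"].round(2),s["contact_force"].round(1),round(s["grip_width"],4))
if __name__=="__main__": snap(sys.argv[1],sys.argv[2])
E
python3 snap.py wrist w1
```

```text
0.15 [0.2459 0.5467 0.222 ] [-1.7992e+02 -1.0000e-02  1.5578e+02] [ 0.5 -0.1 -0.3] 0.0878
```

View pics/w1.png

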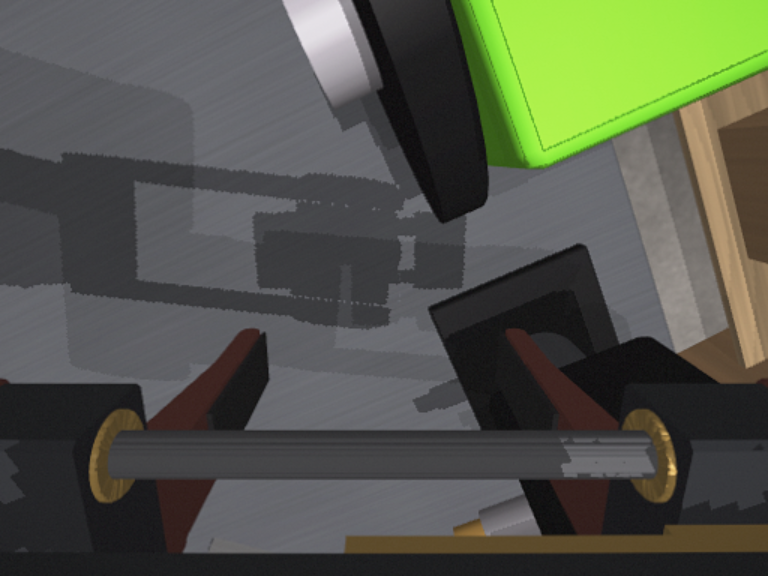

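The view is unchanged: the call was refused because each row needs all three keys.

Emit:
step_arm(
  rows=[
    {"slide": [-0.02,-0.025,-0.02],"twist": 0,"claw": 0.087},
    {"slide": [-0.04,-0.05,-0.04],"twist": 0,"claw": 0.087},
    {"slide": [-0.06,-0.08,-0.06],"twist": 0,"claw": 0.087},
    {"slide": [-0.085,-0.11,-0.06],"twist": 0,"claw": 0.087},
    {"slide": [-0.105,-0.135,-0.06],"twist": 0,"claw": 0.087},
    {"slide": [-0.13,-0.162,-0.06],"twist": 0,"claw": 0.087},
    {"slide": [-0.17,-0.162,-0.06],"twist": 0,"claw": 0.087},
    {"slide": [-0.21,-0.165,-0.06],"twist": 0,"claw": 0.087},
    {"slide": [-0.25,-0.165,-0.06],"twist": 0,"claw": 0.087},
    {"slide": [-0.29,-0.17,-0.05],"twist": 0,"claw": 0.087},
    {"slide": [-0.33,-0.17,-0.05],"twist": 0,"claw": 0.087},
    {"slide": [-0.37,-0.17,-0.05],"twist": 0,"claw": 0.087},
  ],
)

```text
t: 1.2
ee_pos: [0.5148, 0.2387, 0.272]
tcp_rot: [-179.9, -0.1, 155.7]
contact_force: [-1.2, 1.6, 1.2]
grip_width: 0.0869
```

Emit:
step_arm(
  rows=[
    {"slide": [-0.04,0,0],"twist": 0,"claw": 0.087},
    {"slide": [-0.08,0,0],"twist": 0,"claw": 0.087},
    {"slide": [-0.12,0,0],"twist": 0,"claw": 0.087},
    {"slide": [-0.15,0,0],"twist": 0,"claw": 0.087},
    {"slide": [-0.15,0,0],"twist": 0,"claw": 0.087},
    {"slide": [-0.15,0,0],"twist": 0,"claw": 0.087},
  ],
)

```text
t: 1.7
ee_pos: [0.6515, 0.1777, 0.2715]
tcp_rot: [-180.0, -0.1, 155.7]
contact_force: [0.2, -1.4, 0.1]
grip_width: 0.0871
```

```bash
python3 snap.py wrist w2
```

```text
1.7 [0.6515 0.1777 0.2715] [-1.7996e+02 -7.0000e-02  1.5565e+02] [ 0.2 -1.4  0.1] 0.0871
```

View pics/w2.png

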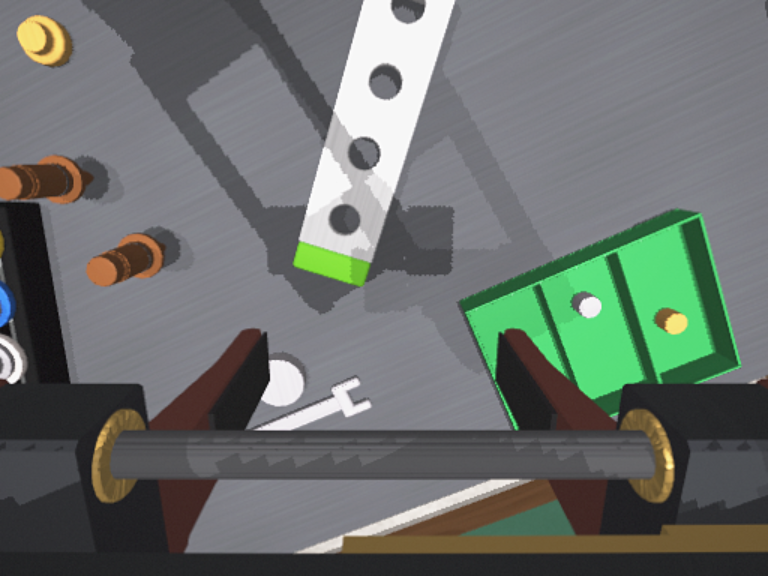

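Wrist view: test-rack holes at (345,219), (364,153), (386,81), and one clipped at (408,5). The lime end is at (330,262), beside the first hole.

```bash
cat > holes.py <<'E'
from h import *
import sys
def holes(n,ztop=.05):
    p,d,K,k1,T=load(n); C=cloud(d,K,k1,T)
    m=((np.abs(C[...,2]-ztop)<.007)&(d>0)&(C[...,1]>.05)&(C[...,0]>.4)&(C[...,0]<.72)).astype(np.uint8)
    N,L,S,ce=cv2.connectedComponentsWithStats(m); i=1+np.argmax(S[1:,4]); mm=(L==i).astype(np.uint8)
    print("plate z",np.median(C[mm>0][:,2]).round(4))
    cs,h=cv2.findContours(1-mm,cv2.RETR_CCOMP,cv2.CHAIN_APPROX_NONE)
    out=[]
    for c in cs:
        a=cv2.contourArea(c)
        if a<30 or a>3000 or len(c)>300: continue
        c=c.reshape(-1,2).astype(float)
        if c[:,1].min()<=1 : continue
        P=plane(c,K,k1,T,ztop)[:,:2]
        A=np.c_[2*P,np.ones(len(P))]; s=np.linalg.lstsq(A,(P**2).sum(1),rcond=None)[0]
        R=np.sqrt(s[2]+s[0]**2+s[1]**2); 
        if .009<R<.017: out.append(s[:2]); print(n,(c.mean(0)*1.5).round(),"c",s[:2].round(4),"diam",round(2*R,4))
    return np.array(out)
if __name__=="__main__":
  for n in sys.argv[1:]: holes(n)
E
python3 holes.py w2 scene0 side0
```

```text
plate z 0.0508
w2 [344. 218.] c [0.618  0.1574] diam 0.0238
w2 [363. 153.] c [0.5769 0.1944] diam 0.0244
w2 [384.  82.] c [0.5356 0.2316] diam 0.024
plate z 0.0504
scene0 [512. 246.] c [0.6212 0.1551] diam 0.0202
scene0 [504. 214.] c [0.5798 0.1921] diam 0.0199
scene0 [496. 185.] c [0.5387 0.2295] diam 0.0188
plate z 0.0496
side0 [400. 430.] c [0.4922 0.2745] diam 0.0199
side0 [368. 407.] c [0.5335 0.2373] diam 0.0193
side0 [339. 385.] c [0.5746 0.2006] diam 0.0193
```

Emit:
step_arm(
  rows=[
    {"slide": [-0.018,-0.036,0],"twist": 0,"claw": 0.087},
    {"slide": [-0.036,-0.072,0],"twist": 0,"claw": 0.087},
    {"slide": [-0.054,-0.108,0],"twist": 0,"claw": 0.087},
    {"slide": [-0.072,-0.144,0],"twist": 0,"claw": 0.087},
    {"slide": [-0.09,-0.18,0],"twist": 0,"claw": 0.087},
    {"slide": [-0.108,-0.216,0],"twist": 0,"claw": 0.087},
    {"slide": [-0.126,-0.252,0],"twist": 0,"claw": 0.087},
    {"slide": [-0.144,-0.288,0],"twist": 0,"claw": 0.087},
    {"slide": [-0.162,-0.324,0],"twist": 0,"claw": 0.087},
    {"slide": [-0.18,-0.357,0],"twist": 0,"claw": 0.087},
    {"slide": [-0.18,-0.357,0],"twist": 0,"claw": 0.087},
    {"slide": [-0.18,-0.357,0],"twist": 0,"claw": 0.087},
  ],
)

```text
t: 2.75
ee_pos: [0.6674, -0.2211, 0.2726]
tcp_rot: [180.0, -0.1, 155.7]
contact_force: [-0.3, 0.6, 0.4]
grip_width: 0.087
```

```bash
python3 snap.py wrist w3
```

```text
2.75 [ 0.6674 -0.2211  0.2726] [ 1.7999e+02 -5.0000e-02  1.5566e+02] [-0.3  0.6  0.4] 0.087
```

View pics/w3.png

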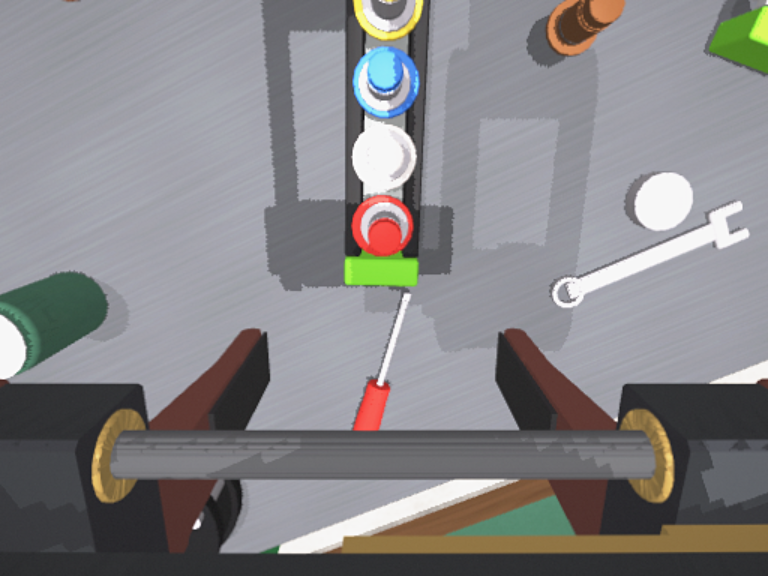

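Wrist view: the wash rack runs vertically, with the lime block at (381,271), then red (382,225), white (384,157), blue (386,80) and yellow (388,8).

Run:
```python
from h import *
p,d,K,k1,T=load("w3"); C=cloud(d,K,k1,T)
def fit(m,z,name):
    cs,_=cv2.findContours(m,cv2.RETR_EXTERNAL,cv2.CHAIN_APPROX_NONE)
    c=max(cs,key=cv2.contourArea).reshape(-1,2).astype(float)
    if name!='white': pass
    c=cv2.convexHull(c.astype(np.float32)).reshape(-1,2)
    c=c[c[:,1]>2]
    P=plane(c,K,k1,T,z)[:,:2]
    s=np.linalg.lstsq(np.c_[2*P,np.ones(len(P))],(P**2).sum(1),rcond=None)[0]
    print(name,(c.mean(0)*1.5).round(),s[:2].round(4),"diam",(2*np.sqrt(s[2]+s[0]**2+s[1]**2)).round(4))
near=(C[...,1]<-.05)
wm=cmask(p,(0,0,170),(180,50,255))
roi=np.zeros(p.shape[:2],np.uint8); roi[:185,225:290]=255
for n in ["red","blue","yellow","white"]:
    m=(wm if n=="white" else col(p,n))&roi
    low=m.copy(); low[~((C[...,2]>.035)&(C[...,2]<.0545))]=0
    if n!='white': fit(low,.05,n+" ring")
    hi=m.copy(); hi[~((C[...,2]>.106))]=0
    if (hi>0).sum()>20: fit(hi,.112,n+" cap"); 
g=(roi>0)&(C[...,2]>.107)&(d>0)
N,L,S,ce=cv2.connectedComponentsWithStats(g.astype(np.uint8))
for i in range(1,N):
    if S[i,4]>40: fit((L==i).astype(np.uint8)*255,.112,"top")
lm=(col(p,"lime")&roi)>0; q=C[lm&(C[...,2]>.046)]
print("lime top centre",cv2.minAreaRect((q[:,:2]*1000).astype(np.float32)))
```

```text
red ring [382. 224.] [ 0.6526 -0.2153] diam 0.0514
red cap [383. 236.] [ 0.652  -0.2132] diam 0.0237
blue ring [389.  86.] [ 0.5525 -0.1667] diam 0.051
blue cap [388.  72.] [ 0.5526 -0.1682] diam 0.0235
yellow ring [404.  26.] [ 0.5097 -0.1408] diam 0.0365
white cap [386. 155.] [ 0.6015 -0.1895] diam 0.0232
top [384.  67.] [ 0.5524 -0.1682] diam 0.0234
top [386. 155.] [ 0.6015 -0.1895] diam 0.0232
top [382. 237.] [ 0.6519 -0.2132] diam 0.0235
lime top centre ((646.5894165039062, -213.01055908203125), (62.33295440673828, 100.253662109375), 65.48606872558594)
```

Red (0.6525,-0.2145), white (0.602,-0.191), blue (0.5515,-0.167), yellow (0.501,-0.1435). The ring diameter reads 51 mm and the spacing 55 mm, close to the given 52 and 56. Starting with red.

Emit:
step_arm(
  rows=[
    {"slide": [0.016,0,0.03],"twist": 0,"claw": 0.055},
    {"slide": [0.016,0,0.07],"twist": 0,"claw": 0.055},
    {"slide": [0.016,0,0.11],"twist": 0,"claw": 0.055},
    {"slide": [0.016,0,0.13],"twist": 0,"claw": 0.055},
    {"slide": [0.016,0,0.16],"twist": 0,"claw": 0.055},
    {"slide": [0.016,0,0.19],"twist": 0,"claw": 0.055},
    {"slide": [0.016,0,0.212],"twist": 0,"claw": 0.055},
    {"slide": [0.016,0,0.212],"twist": 0,"claw": 0.055},
    {"slide": [0.016,0,0.212],"twist": 0,"claw": 0.055},
  ],
  force=30,
)

```text
t: 3.55
ee_pos: [0.6527, -0.2113, 0.0601]
tcp_rot: [180.0, -0.2, 155.9]
contact_force: [0.9, 0.3, 0.3]
grip_width: 0.0548
```

Emit:
step_arm(
  rows=[
    {"slide": [0,0,0],"twist": 0,"claw": 0.02},
    {"slide": [0,0,0],"twist": 0,"claw": 0.02},
    {"slide": [0,0,0],"twist": 0,"claw": 0.02},
    {"slide": [0,0,0],"twist": 0,"claw": 0.02},
    {"slide": [0,0,0],"twist": 0,"claw": 0.02},
  ],
  force=30,
)

```text
t: 3.97
ee_pos: [0.6544, -0.2143, 0.0619]
tcp_rot: [180.0, 0.1, 155.8]
contact_force: [0.5, 0.8, 6.5]
grip_width: 0.0258
```

Emit:
step_arm(
  rows=[
    {"slide": [0,0,-0.02],"twist": 0,"claw": 0.02},
    {"slide": [0,0,-0.06],"twist": 0,"claw": 0.02},
    {"slide": [0,0,-0.1],"twist": 0,"claw": 0.02},
    {"slide": [0.01,0.015,-0.14],"twist": 0,"claw": 0.02},
    {"slide": [0.025,0.045,-0.145],"twist": 0.04,"claw": 0.02},
    {"slide": [0.04,0.075,-0.145],"twist": 0.08,"claw": 0.02},
    {"slide": [0.06,0.11,-0.145],"twist": 0.12,"claw": 0.02},
    {"slide": [0.08,0.14,-0.145],"twist": 0.16,"claw": 0.02},
    {"slide": [0.1,0.175,-0.145],"twist": 0.2,"claw": 0.02},
    {"slide": [0.12,0.21,-0.145],"twist": 0.25,"claw": 0.02},
    {"slide": [0.14,0.245,-0.145],"twist": 0.31,"claw": 0.02},
    {"slide": [0.16,0.28,-0.145],"twist": 0.31,"claw": 0.02},
  ],
)

```text
t: 4.97
ee_pos: [0.622, 0.1085, 0.2058]
tcp_rot: [-180.0, -0.0, 137.8]
contact_force: [1.5, 0.6, -2.1]
grip_width: 0.0256
```

```bash
python3 snap.py side s1
```

```text
4.97 [0.622  0.1085 0.2058] [-180.    -0.   137.8] [ 1.5  0.6 -2.1] 0.0256
```

View pics/s1.png

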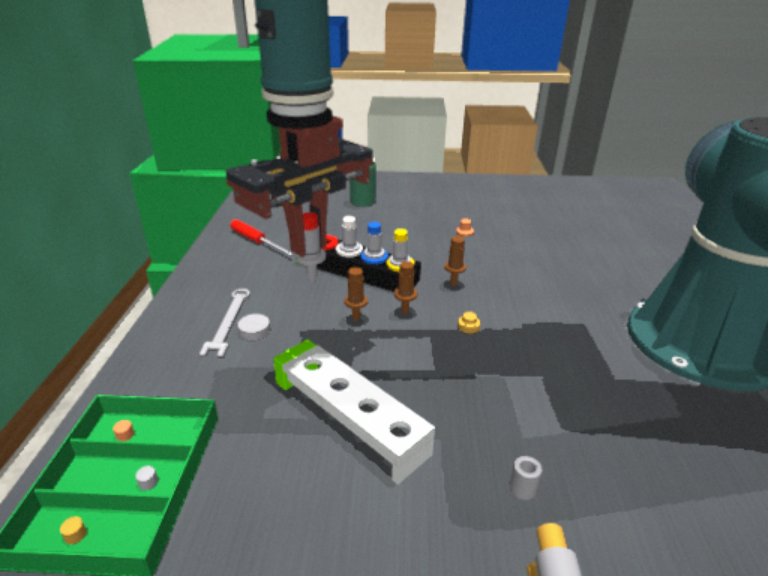

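The red injector is held upright at (310,245). The red seat is empty.

Emit:
step_arm(
  rows=[
    {"slide": [0.018,0.017,0.03],"twist": 0,"claw": 0.02},
    {"slide": [0.037,0.035,0.06],"twist": 0,"claw": 0.02},
    {"slide": [0.037,0.035,0.09],"twist": 0,"claw": 0.02},
    {"slide": [0.037,0.035,0.09],"twist": 0,"claw": 0.02},
    {"slide": [0.037,0.035,0.09],"twist": 0,"claw": 0.02},
    {"slide": [0.037,0.035,0.09],"twist": 0,"claw": 0.02},
  ],
)

```text
t: 5.52
ee_pos: [0.6196, 0.1569, 0.117]
tcp_rot: [180.0, 0.1, 138.0]
contact_force: [0.0, 0.3, -0.6]
grip_width: 0.0256
```

```bash
python3 snap.py side s2;python3 snap.py scene c2
python3 - <<'E'
import cv2,numpy as np
a=cv2.imread('pics/s2.png');b=cv2.imread('pics/c2.png')
cv2.imwrite('pics/m2.png',np.hstack([cv2.resize(a[200:500,200:500],(400,400)),cv2.resize(b[100:400,350:650],(400,400))]))
E
```

```text
5.52 [0.6196 0.1569 0.117 ] [1.7995e+02 7.0000e-02 1.3798e+02] [ 0.   0.3 -0.6] 0.0256
5.57 [0.6203 0.1569 0.1177] [1.7988e+02 1.3000e-01 1.3796e+02] [ 0.4  0.2 -1.7] 0.0253
```

View pics/m2.png

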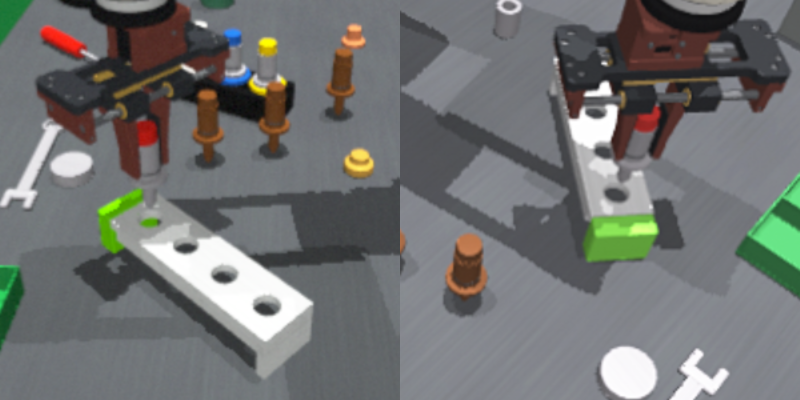

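The tip hovers just above the first hole in both views. I'll lower it.

Emit:
step_arm(
  rows=[
    {"slide": [0,0,0.015],"twist": 0,"claw": 0.02},
    {"slide": [0,0,0.03],"twist": 0,"claw": 0.02},
    {"slide": [0,0,0.042],"twist": 0,"claw": 0.02},
    {"slide": [0,0,0.05],"twist": 0,"claw": 0.02},
    {"slide": [0,0,0.055],"twist": 0,"claw": 0.02},
    {"slide": [0,0,0.055],"twist": 0,"claw": 0.02},
    {"slide": [0,0,0.055],"twist": 0,"claw": 0.02},
  ],
)

```text
t: 6.2
ee_pos: [0.6193, 0.1575, 0.0614]
tcp_rot: [179.9, 0.1, 138.0]
contact_force: [-0.7, -1.1, 0.7]
grip_width: 0.0256
```

Emit:
step_arm(
  rows=[
    {"slide": [0,0,0],"twist": 0,"claw": 0.05},
    {"slide": [0,0,0],"twist": 0,"claw": 0.05},
    {"slide": [0,0,0],"twist": 0,"claw": 0.05},
    {"slide": [0,0,-0.02],"twist": 0,"claw": 0.055},
    {"slide": [0,0,-0.05],"twist": 0,"claw": 0.055},
    {"slide": [0,0,-0.09],"twist": 0,"claw": 0.055},
    {"slide": [0,0,-0.13],"twist": 0,"claw": 0.055},
    {"slide": [0,0,-0.14],"twist": 0,"claw": 0.055},
  ],
)

```text
t: 6.87
ee_pos: [0.6223, 0.1583, 0.2076]
tcp_rot: [179.6, 0.4, 138.0]
contact_force: [1.0, 0.7, 1.0]
grip_width: 0.0549
```

```bash
python3 snap.py side s3
python3 - <<'E'
import cv2,numpy as np
a=cv2.imread('pics/s3.png')
cv2.imwrite('pics/m3.png',cv2.resize(a[200:500,200:500],(600,600)))
E
```

```text
6.87 [0.6223 0.1583 0.2076] [179.55   0.37 138.02] [1.  0.7 1. ] 0.0549
```

View pics/m3.png

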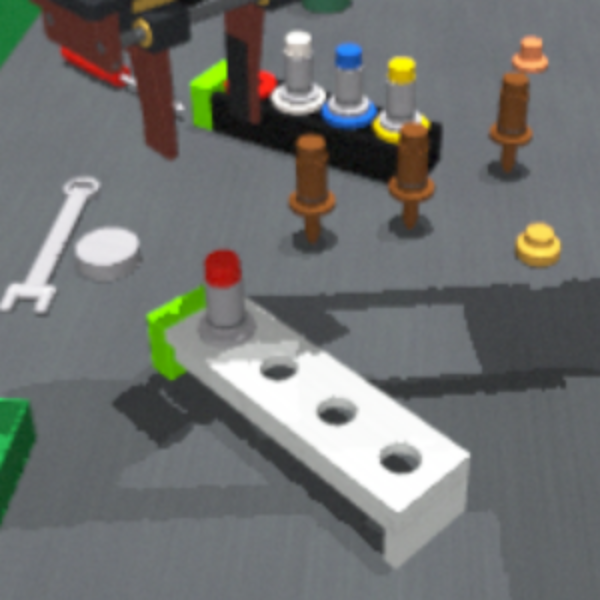

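Red is seated on the first hole (crop 222,300), next to the lime block. Next is white, at (298,70).

Emit:
step_arm(
  rows=[
    {"slide": [-0.024,-0.03,0],"twist": -0.04,"claw": 0.055},
    {"slide": [-0.048,-0.06,0],"twist": -0.08,"claw": 0.055},
    {"slide": [-0.074,-0.09,0],"twist": -0.12,"claw": 0.055},
    {"slide": [-0.098,-0.12,0],"twist": -0.16,"claw": 0.055},
    {"slide": [-0.122,-0.15,0],"twist": -0.2,"claw": 0.055},
    {"slide": [-0.148,-0.18,0],"twist": -0.24,"claw": 0.055},
    {"slide": [-0.172,-0.21,0],"twist": -0.28,"claw": 0.055},
    {"slide": [-0.196,-0.24,0],"twist": -0.31,"claw": 0.055},
    {"slide": [-0.221,-0.269,0],"twist": -0.31,"claw": 0.055},
    {"slide": [-0.221,-0.269,0],"twist": -0.31,"claw": 0.055},
    {"slide": [-0.221,-0.269,0.03],"twist": -0.31,"claw": 0.055},
    {"slide": [-0.221,-0.269,0.06],"twist": -0.31,"claw": 0.055},
  ],
)

```text
t: 7.92
ee_pos: [0.6039, -0.1914, 0.1406]
tcp_rot: [180.0, 0.2, 155.7]
contact_force: [-0.1, 0.3, -0.9]
grip_width: 0.0551
```

Emit:
step_arm(
  rows=[
    {"slide": [0,0,0.03],"twist": 0,"claw": 0.055},
    {"slide": [0,0,0.06],"twist": 0,"claw": 0.055},
    {"slide": [0,0,0.0805],"twist": 0,"claw": 0.055},
    {"slide": [0,0,0.0805],"twist": 0,"claw": 0.055},
    {"slide": [0,0,0.0805],"twist": 0,"claw": 0.055},
    {"slide": [0,0,0.0805],"twist": 0,"claw": 0.02},
    {"slide": [0,0,0.0805],"twist": 0,"claw": 0.02},
    {"slide": [0,0,0.0805],"twist": 0,"claw": 0.02},
    {"slide": [0,0,0.0805],"twist": 0,"claw": 0.02},
    {"slide": [0,0,0.0805],"twist": 0,"claw": 0.02},
  ],
)

```text
t: 8.75
ee_pos: [0.6036, -0.1903, 0.0613]
tcp_rot: [180.0, 0.1, 155.8]
contact_force: [0.5, -0.1, 5.8]
grip_width: 0.0256
```

Emit:
step_arm(
  rows=[
    {"slide": [0,0,-0.02],"twist": 0,"claw": 0.02},
    {"slide": [0,0,-0.06],"twist": 0,"claw": 0.02},
    {"slide": [0,0,-0.1],"twist": 0,"claw": 0.02},
    {"slide": [0.01,0.015,-0.14],"twist": 0,"claw": 0.02},
    {"slide": [0.025,0.045,-0.145],"twist": 0.04,"claw": 0.02},
    {"slide": [0.04,0.075,-0.145],"twist": 0.08,"claw": 0.02},
    {"slide": [0.06,0.11,-0.145],"twist": 0.12,"claw": 0.02},
    {"slide": [0.08,0.145,-0.145],"twist": 0.16,"claw": 0.02},
    {"slide": [0.1,0.18,-0.145],"twist": 0.2,"claw": 0.02},
    {"slide": [0.12,0.215,-0.145],"twist": 0.25,"claw": 0.02},
    {"slide": [0.14,0.25,-0.145],"twist": 0.31,"claw": 0.02},
    {"slide": [0.158,0.285,-0.145],"twist": 0.31,"claw": 0.02},
  ],
)

```text
t: 9.75
ee_pos: [0.5747, 0.1365, 0.2055]
tcp_rot: [-180.0, -0.0, 137.8]
contact_force: [0.7, -0.1, -1.3]
grip_width: 0.0252
```

Emit:
step_arm(
  rows=[
    {"slide": [0.02,0.023,0],"twist": 0,"claw": 0.02},
    {"slide": [0.039,0.046,0.03],"twist": 0,"claw": 0.02},
    {"slide": [0.039,0.046,0.06],"twist": 0,"claw": 0.02},
    {"slide": [0.039,0.046,0.085],"twist": 0,"claw": 0.02},
    {"slide": [0.039,0.046,0.085],"twist": 0,"claw": 0.02},
    {"slide": [0.039,0.046,0.085],"twist": 0,"claw": 0.02},
  ],
)

```text
t: 10.25
ee_pos: [0.5762, 0.1947, 0.1193]
tcp_rot: [-179.8, -0.1, 138.0]
contact_force: [-0.7, -0.2, -1.4]
grip_width: 0.0254
```

```bash
python3 snap.py side s4;python3 snap.py scene c4
python3 - <<'E'
import cv2,numpy as np
a=cv2.imread('pics/s4.png');b=cv2.imread('pics/c4.png')
cv2.imwrite('pics/m4.png',np.hstack([cv2.resize(a[200:500,200:500],(400,400)),cv2.resize(b[100:400,350:650],(400,400))]))
E
```

```text
10.25 [0.5762 0.1947 0.1193] [-1.7983e+02 -1.1000e-01  1.3803e+02] [-0.7 -0.2 -1.4] 0.0254
10.3 [0.5777 0.1947 0.1208] [-179.99    0.    138.  ] [-0.  -0.2 -0.6] 0.0257
```

View pics/m4.png

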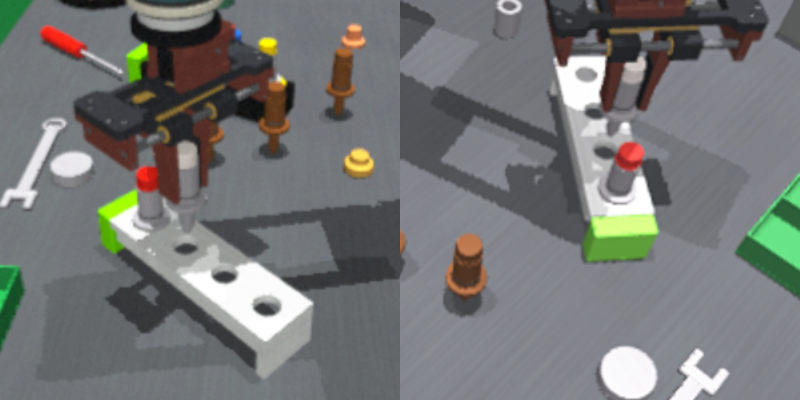

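White hangs upright over the second hole. I'll lower and release it.

Emit:
step_arm(
  rows=[
    {"slide": [0,0,0.015],"twist": 0,"claw": 0.02},
    {"slide": [0,0,0.03],"twist": 0,"claw": 0.02},
    {"slide": [0,0,0.043],"twist": 0,"claw": 0.02},
    {"slide": [0,0,0.053],"twist": 0,"claw": 0.02},
    {"slide": [0,0,0.059],"twist": 0,"claw": 0.02},
    {"slide": [0,0,0.059],"twist": 0,"claw": 0.02},
    {"slide": [0,0,0.059],"twist": 0,"claw": 0.02},
  ],
)

```text
t: 10.93
ee_pos: [0.5782, 0.1948, 0.0619]
tcp_rot: [180.0, 0.0, 138.0]
contact_force: [-0.7, -0.2, -1.4]
grip_width: 0.0252
```

Emit:
step_arm(
  rows=[
    {"slide": [0,0,0],"twist": 0,"claw": 0.05},
    {"slide": [0,0,0],"twist": 0,"claw": 0.05},
    {"slide": [0,0,0],"twist": 0,"claw": 0.05},
    {"slide": [0,0,-0.02],"twist": 0,"claw": 0.055},
    {"slide": [0,0,-0.05],"twist": 0,"claw": 0.055},
    {"slide": [0,0,-0.09],"twist": 0,"claw": 0.055},
    {"slide": [0,0,-0.13],"twist": 0,"claw": 0.055},
    {"slide": [0,0,-0.14],"twist": 0,"claw": 0.055},
  ],
)

```text
t: 11.6
ee_pos: [0.5812, 0.1958, 0.2082]
tcp_rot: [179.5, 0.3, 138.0]
contact_force: [1.5, 0.1, 1.0]
grip_width: 0.0546
```

Emit:
step_arm(
  rows=[
    {"slide": [-0.024,-0.03,0],"twist": -0.04,"claw": 0.055},
    {"slide": [-0.048,-0.06,0],"twist": -0.08,"claw": 0.055},
    {"slide": [-0.073,-0.093,0],"twist": -0.12,"claw": 0.055},
    {"slide": [-0.097,-0.125,0],"twist": -0.16,"claw": 0.055},
    {"slide": [-0.122,-0.157,0],"twist": -0.2,"claw": 0.055},
    {"slide": [-0.147,-0.189,0],"twist": -0.24,"claw": 0.055},
    {"slide": [-0.172,-0.221,0],"twist": -0.28,"claw": 0.055},
    {"slide": [-0.198,-0.253,0],"twist": -0.31,"claw": 0.055},
    {"slide": [-0.223,-0.285,0],"twist": -0.31,"claw": 0.055},
    {"slide": [-0.223,-0.285,0],"twist": -0.31,"claw": 0.055},
    {"slide": [-0.223,-0.285,0.03],"twist": -0.31,"claw": 0.055},
    {"slide": [-0.223,-0.285,0.06],"twist": -0.31,"claw": 0.055},
  ],
)

```text
t: 12.6
ee_pos: [0.5544, -0.1678, 0.1423]
tcp_rot: [180.0, 0.3, 155.6]
contact_force: [-0.6, 1.2, -1.3]
grip_width: 0.0554
```

Emit:
step_arm(
  rows=[
    {"slide": [0,0,0.03],"twist": 0,"claw": 0.055},
    {"slide": [0,0,0.06],"twist": 0,"claw": 0.055},
    {"slide": [0,0,0.081],"twist": 0,"claw": 0.055},
    {"slide": [0,0,0.081],"twist": 0,"claw": 0.055},
    {"slide": [0,0,0.081],"twist": 0,"claw": 0.055},
    {"slide": [0,0,0.081],"twist": 0,"claw": 0.02},
    {"slide": [0,0,0.081],"twist": 0,"claw": 0.02},
    {"slide": [0,0,0.081],"twist": 0,"claw": 0.02},
    {"slide": [0,0,0.081],"twist": 0,"claw": 0.02},
    {"slide": [0,0,0.081],"twist": 0,"claw": 0.02},
  ],
)

```text
t: 13.43
ee_pos: [0.5533, -0.1666, 0.0612]
tcp_rot: [-180.0, 0.1, 155.8]
contact_force: [0.0, 1.1, 6.7]
grip_width: 0.0254
```

Emit:
step_arm(
  rows=[
    {"slide": [0,0,-0.02],"twist": 0,"claw": 0.02},
    {"slide": [0,0,-0.06],"twist": 0,"claw": 0.02},
    {"slide": [0,0,-0.1],"twist": 0,"claw": 0.02},
    {"slide": [0.01,0.015,-0.14],"twist": 0,"claw": 0.02},
    {"slide": [0.025,0.045,-0.145],"twist": 0.04,"claw": 0.02},
    {"slide": [0.04,0.078,-0.145],"twist": 0.08,"claw": 0.02},
    {"slide": [0.06,0.112,-0.145],"twist": 0.12,"claw": 0.02},
    {"slide": [0.08,0.147,-0.145],"twist": 0.16,"claw": 0.02},
    {"slide": [0.1,0.183,-0.145],"twist": 0.2,"claw": 0.02},
    {"slide": [0.118,0.218,-0.145],"twist": 0.25,"claw": 0.02},
    {"slide": [0.136,0.254,-0.145],"twist": 0.31,"claw": 0.02},
    {"slide": [0.153,0.29,-0.145],"twist": 0.31,"claw": 0.02},
  ],
)

```text
t: 14.43
ee_pos: [0.531, 0.1629, 0.2053]
tcp_rot: [-180.0, -0.0, 137.8]
contact_force: [0.5, 0.7, -2.0]
grip_width: 0.0257
```

Emit:
step_arm(
  rows=[
    {"slide": [0.022,0.027,0],"twist": 0,"claw": 0.02},
    {"slide": [0.044,0.055,0.02],"twist": 0,"claw": 0.02},
    {"slide": [0.044,0.055,0.055],"twist": 0,"claw": 0.02},
    {"slide": [0.044,0.055,0.085],"twist": 0,"claw": 0.02},
    {"slide": [0.044,0.055,0.085],"twist": 0,"claw": 0.02},
    {"slide": [0.044,0.055,0.085],"twist": 0,"claw": 0.02},
  ],
)

```text
t: 14.93
ee_pos: [0.5343, 0.2309, 0.1189]
tcp_rot: [-179.8, -0.1, 138.0]
contact_force: [-0.2, -0.3, -2.3]
grip_width: 0.0258
```

```bash
python3 snap.py side s5;python3 snap.py scene c5
python3 - <<'E'
import cv2,numpy as np
a=cv2.imread('pics/s5.png');b=cv2.imread('pics/c5.png')
cv2.imwrite('pics/m5.png',np.hstack([cv2.resize(a[200:500,200:500],(400,400)),cv2.resize(b[100:400,350:650],(400,400))]))
E
```

```text
14.93 [0.5343 0.2309 0.1189] [-1.7976e+02 -1.4000e-01  1.3802e+02] [-0.2 -0.3 -2.3] 0.0258
14.98 [0.5361 0.2312 0.1206] [-1.7995e+02 -2.0000e-02  1.3800e+02] [-0.6  0.1 -1.6] 0.0256
```

View pics/m5.png

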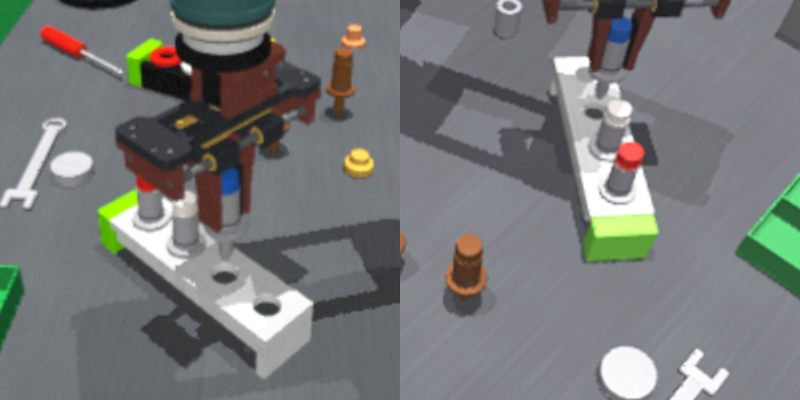

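Red and white are seated, and blue is above the third hole.

Emit:
step_arm(
  rows=[
    {"slide": [0,0,0.015],"twist": 0,"claw": 0.02},
    {"slide": [0,0,0.03],"twist": 0,"claw": 0.02},
    {"slide": [0,0,0.043],"twist": 0,"claw": 0.02},
    {"slide": [0,0,0.053],"twist": 0,"claw": 0.02},
    {"slide": [0,0,0.059],"twist": 0,"claw": 0.02},
    {"slide": [0,0,0.059],"twist": 0,"claw": 0.02},
    {"slide": [0,0,0.059],"twist": 0,"claw": 0.02},
  ],
)

```text
t: 15.62
ee_pos: [0.5369, 0.2314, 0.062]
tcp_rot: [179.9, 0.0, 138.0]
contact_force: [-0.3, 0.2, -1.1]
grip_width: 0.0256
```

Emit:
step_arm(
  rows=[
    {"slide": [0,0,0],"twist": 0,"claw": 0.05},
    {"slide": [0,0,0],"twist": 0,"claw": 0.05},
    {"slide": [0,0,0],"twist": 0,"claw": 0.05},
    {"slide": [0,0,-0.02],"twist": 0,"claw": 0.055},
    {"slide": [0,0,-0.05],"twist": 0,"claw": 0.055},
    {"slide": [0,0,-0.09],"twist": 0,"claw": 0.055},
    {"slide": [0,0,-0.13],"twist": 0,"claw": 0.055},
    {"slide": [0,0,-0.14],"twist": 0,"claw": 0.055},
  ],
)

```text
t: 16.28
ee_pos: [0.5398, 0.2326, 0.208]
tcp_rot: [179.5, 0.3, 138.0]
contact_force: [1.2, -0.6, 0.8]
grip_width: 0.0551
```

Emit:
step_arm(
  rows=[
    {"slide": [-0.023,-0.031,0],"twist": -0.04,"claw": 0.055},
    {"slide": [-0.046,-0.062,0],"twist": -0.08,"claw": 0.055},
    {"slide": [-0.07,-0.094,0],"twist": -0.12,"claw": 0.055},
    {"slide": [-0.095,-0.127,0],"twist": -0.16,"claw": 0.055},
    {"slide": [-0.12,-0.16,0],"twist": -0.2,"claw": 0.055},
    {"slide": [-0.145,-0.193,0],"twist": -0.24,"claw": 0.055},
    {"slide": [-0.17,-0.227,0],"twist": -0.28,"claw": 0.055},
    {"slide": [-0.195,-0.26,0],"twist": -0.31,"claw": 0.055},
    {"slide": [-0.215,-0.287,0],"twist": -0.31,"claw": 0.055},
    {"slide": [-0.225,-0.301,0],"twist": -0.31,"claw": 0.055},
    {"slide": [-0.225,-0.301,0],"twist": -0.31,"claw": 0.055},
    {"slide": [-0.225,-0.301,0.02],"twist": -0.31,"claw": 0.055},
  ],
)

```text
t: 17.28
ee_pos: [0.5045, -0.1447, 0.184]
tcp_rot: [180.0, 0.4, 155.6]
contact_force: [0.6, 1.5, -0.5]
grip_width: 0.055
```

```bash
python3 snap.py side s6;python3 snap.py scene c6
python3 - <<'E'
import cv2,numpy as np
a=cv2.imread('pics/s6.png');b=cv2.imread('pics/c6.png')
cv2.imwrite('pics/m6.png',np.hstack([cv2.resize(a[150:450,250:550],(400,400)),cv2.resize(b[200:500,180:480],(400,400))]))
E
```

```text
17.28 [ 0.5045 -0.1447  0.184 ] [179.98   0.39 155.62] [ 0.6  1.5 -0.5] 0.055
17.33 [ 0.5013 -0.1426  0.1788] [ 1.7998e+02 -8.0000e-02  1.5568e+02] [-1.5  0.2 -1.6] 0.0549
```

View pics/m6.png

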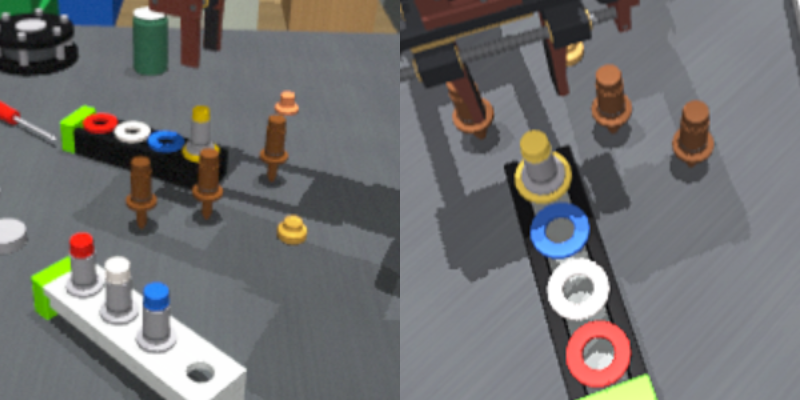

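Yellow is the only one left on the rack (right crop 535,165, on the yellow ring). The brown ones stand apart and are untouched. Red, white and blue are seated.

Emit:
step_arm(
  rows=[
    {"slide": [0,0,0.03],"twist": 0,"claw": 0.055},
    {"slide": [0,0,0.06],"twist": 0,"claw": 0.055},
    {"slide": [0,0,0.09],"twist": 0,"claw": 0.055},
    {"slide": [0,0,0.11],"twist": 0,"claw": 0.055},
    {"slide": [0,0,0.121],"twist": 0,"claw": 0.055},
    {"slide": [0,0,0.121],"twist": 0,"claw": 0.055},
    {"slide": [0,0,0.121],"twist": 0,"claw": 0.055},
    {"slide": [0,0,0.121],"twist": 0,"claw": 0.02},
    {"slide": [0,0,0.121],"twist": 0,"claw": 0.02},
    {"slide": [0,0,0.121],"twist": 0,"claw": 0.02},
    {"slide": [0,0,0.121],"twist": 0,"claw": 0.02},
    {"slide": [0,0,0.121],"twist": 0,"claw": 0.02},
  ],
)

```text
t: 18.38
ee_pos: [0.5025, -0.1429, 0.0608]
tcp_rot: [180.0, 0.1, 155.8]
contact_force: [0.3, 1.1, 4.8]
grip_width: 0.0255
```

Emit:
step_arm(
  rows=[
    {"slide": [0,0,-0.02],"twist": 0,"claw": 0.02},
    {"slide": [0,0,-0.06],"twist": 0,"claw": 0.02},
    {"slide": [0,0,-0.1],"twist": 0,"claw": 0.02},
    {"slide": [0,0,-0.14],"twist": 0,"claw": 0.02},
    {"slide": [0.018,0.035,-0.145],"twist": 0.04,"claw": 0.02},
    {"slide": [0.034,0.071,-0.145],"twist": 0.08,"claw": 0.02},
    {"slide": [0.051,0.108,-0.145],"twist": 0.12,"claw": 0.02},
    {"slide": [0.068,0.145,-0.145],"twist": 0.16,"claw": 0.02},
    {"slide": [0.085,0.182,-0.145],"twist": 0.2,"claw": 0.02},
    {"slide": [0.102,0.219,-0.145],"twist": 0.25,"claw": 0.02},
    {"slide": [0.119,0.255,-0.145],"twist": 0.31,"claw": 0.02},
    {"slide": [0.136,0.29,-0.145],"twist": 0.31,"claw": 0.02},
  ],
)

```text
t: 19.38
ee_pos: [0.4964, 0.1794, 0.2053]
tcp_rot: [-180.0, 0.0, 137.8]
contact_force: [0.6, -0.1, -0.8]
grip_width: 0.0255
```

Emit:
step_arm(
  rows=[
    {"slide": [0.022,0.023,0],"twist": 0,"claw": 0.02},
    {"slide": [0.044,0.046,0],"twist": 0,"claw": 0.02},
    {"slide": [0.063,0.066,0.02],"twist": 0,"claw": 0.02},
    {"slide": [0.063,0.066,0.055],"twist": 0,"claw": 0.02},
    {"slide": [0.063,0.066,0.085],"twist": 0,"claw": 0.02},
    {"slide": [0.063,0.066,0.085],"twist": 0,"claw": 0.02},
    {"slide": [0.063,0.066,0.085],"twist": 0,"claw": 0.02},
  ],
)

```text
t: 19.97
ee_pos: [0.4927, 0.268, 0.119]
tcp_rot: [-179.8, -0.1, 138.0]
contact_force: [0.0, 0.3, -1.6]
grip_width: 0.0254
```

```bash
python3 snap.py side s7;python3 snap.py scene c7
python3 - <<'E'
import cv2,numpy as np
a=cv2.imread('pics/s7.png');b=cv2.imread('pics/c7.png')
cv2.imwrite('pics/m7.png',np.hstack([cv2.resize(a[200:500,200:500],(400,400)),cv2.resize(b[50:350,350:650],(400,400))]))
E
```

```text
19.97 [0.4927 0.268  0.119 ] [-1.7976e+02 -1.1000e-01  1.3802e+02] [ 0.   0.3 -1.6] 0.0254
20.02 [0.4944 0.2684 0.1206] [-1.7995e+02 -2.0000e-02  1.3800e+02] [ 0.9 -0.4 -1.2] 0.0255
```

View pics/m7.png

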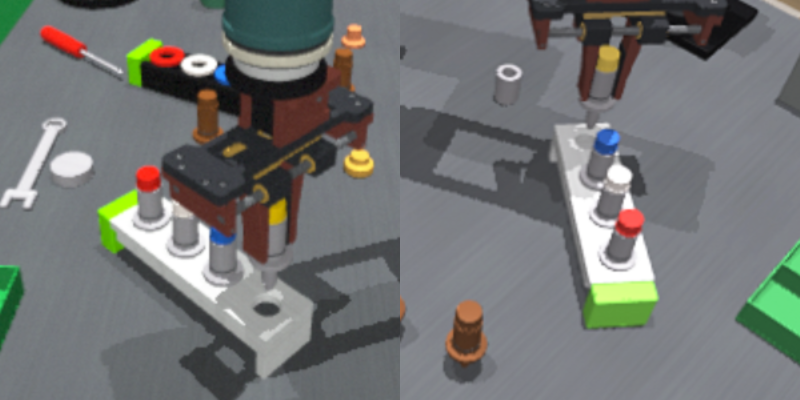

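Yellow is above the fourth hole, at (267,300) in the left crop.

Emit:
step_arm(
  rows=[
    {"slide": [0,0,0.015],"twist": 0,"claw": 0.02},
    {"slide": [0,0,0.03],"twist": 0,"claw": 0.02},
    {"slide": [0,0,0.043],"twist": 0,"claw": 0.02},
    {"slide": [0,0,0.053],"twist": 0,"claw": 0.02},
    {"slide": [0,0,0.059],"twist": 0,"claw": 0.02},
    {"slide": [0,0,0.059],"twist": 0,"claw": 0.02},
    {"slide": [0,0,0.059],"twist": 0,"claw": 0.02},
  ],
)

```text
t: 20.65
ee_pos: [0.495, 0.2687, 0.0619]
tcp_rot: [180.0, 0.0, 138.0]
contact_force: [-0.0, 0.7, -0.8]
grip_width: 0.0254
```

Emit:
step_arm(
  rows=[
    {"slide": [0,0,0],"twist": 0,"claw": 0.05},
    {"slide": [0,0,0],"twist": 0,"claw": 0.05},
    {"slide": [0,0,0],"twist": 0,"claw": 0.05},
    {"slide": [0,0,-0.02],"twist": 0,"claw": 0.055},
    {"slide": [0,0,-0.05],"twist": 0,"claw": 0.055},
    {"slide": [0,0,-0.09],"twist": 0,"claw": 0.055},
    {"slide": [0,0,-0.13],"twist": 0,"claw": 0.055},
    {"slide": [0,0,-0.17],"twist": 0,"claw": 0.055},
    {"slide": [0,-0.04,-0.19],"twist": 0,"claw": 0.055},
    {"slide": [0,-0.08,-0.19],"twist": 0,"claw": 0.055},
    {"slide": [0,-0.12,-0.19],"twist": 0,"claw": 0.055},
    {"slide": [0,-0.12,-0.19],"twist": 0,"claw": 0.055},
  ],
)

```text
t: 21.65
ee_pos: [0.4074, 0.1754, 0.2509]
tcp_rot: [-179.7, -0.1, 138.0]
contact_force: [-0.4, 0.8, -0.4]
grip_width: 0.0553
```

```bash
python3 snap.py side s8;python3 snap.py scene c8
python3 - <<'E'
import cv2,numpy as np
from h import *
a=cv2.imread('pics/s8.png');b=cv2.imread('pics/c8.png')
cv2.imwrite('pics/m8.png',np.hstack([cv2.resize(a[200:500,200:500],(400,400)),cv2.resize(b[50:350,350:650],(400,400))]))
for n in ["scene","side"]:
    p,d,K,k1,T=load({"scene":"c8","side":"s8"}[n]); C=cloud(d,K,k1,T)
    g=(C[...,2]>.1)&(C[...,2]<.125)&(d>0)&(C[...,0]>.45)&(C[...,0]<.68)&(C[...,1]>.1)&(C[...,1]<.32)
    N,L,S,ce=cv2.connectedComponentsWithStats(g.astype(np.uint8))
    for i in range(1,N):
        if S[i,4]>15: q=C[L==i]; print(n,q.mean(0).round(3),"top z",np.percentile(q[:,2],95).round(4))
E
```

```text
21.65 [0.4074 0.1754 0.2509] [-1.7967e+02 -1.0000e-01  1.3798e+02] [-0.4  0.8 -0.4] 0.0553
21.7 [0.4108 0.1774 0.2514] [-1.7991e+02 -3.0000e-02  1.3791e+02] [0.2 0.4 0.8] 0.0549
scene [0.497 0.265 0.11 ] top z 0.1136
scene [0.539 0.228 0.11 ] top z 0.1134
scene [0.579 0.193 0.11 ] top z 0.1139
scene [0.62  0.156 0.11 ] top z 0.1135
side [0.615 0.165 0.108] top z 0.1122
side [0.574 0.202 0.109] top z 0.1125
side [0.535 0.238 0.109] top z 0.1127
side [0.494 0.274 0.109] top z 0.1129
```

View pics/m8.png

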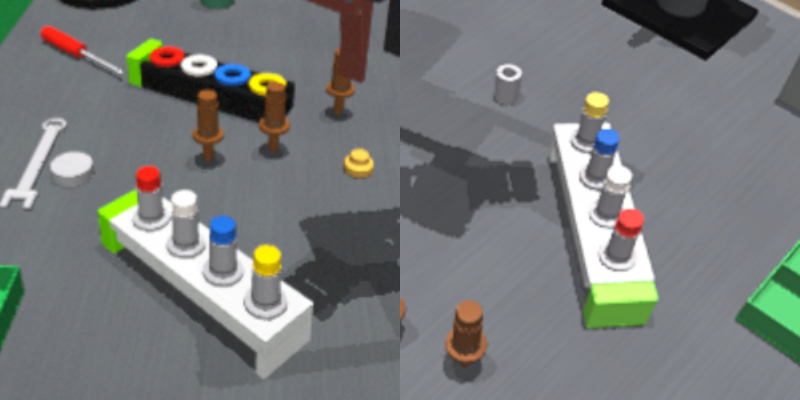

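All four are upright and seated, with cap tops at about 0.112 to 0.114 m. The order from the lime end is red, white, blue, yellow, matching the empty seats. The gripper is clear.

```bash
python3 -c "
from station import r
print(r.finish_job())"
```

```text
the job is handed in; nothing more can be done
None
```

All four injectors are now in the test rack, in the same order from the lime-green end: red, white, blue, yellow. I handed the job in at about 21.7 s, with the gripper open and clear of everything.

- **Seating:** In the last side and scene pictures all four stand upright in their own holes. Their cap tops read 0.112–0.114 m, against 0.112 m expected with the shoulder on the plate. All four wash-rack seats are empty, and the brown look-alikes were never touched.
- **Forces:** The highest wrist force I read at the end of a move was about 7 N.
- **Disagreement between cameras:** The scene and side cameras differ from each other by 5–9 mm in horizontal position. I used the closer wrist-camera measurements, which fall between the two.
- **Extrapolated positions:** The fourth hole was clipped in the wrist picture, and so was most of the yellow ring. I placed both from the measured row spacing, and each fitted.
- **Refused call:** My first two move calls were refused because each row needs all three values. The arm did not move.

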